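# Fetch the calibration plug from under the wire rack with the pull hook

## Robot

A 7-joint arm with a two-finger parallel gripper is mounted at the origin on a cart in front of the work surface, level with it; the furniture and walls round the work are solid. World frame = base frame: x ahead of the robot, y to its left, z up, the work surface at z = 0. Lengths are in mm, angles in degrees, forces in N, time in s.
With the tool pointing down it reaches from about 350 to 900 mm from the base axis. Payload 8.1 kg.
Tool frame: the origin (TCP) lies at the very end of the fingers, on their centre line; the grasp point (between the pads) lies 19 mm behind it; z points along the fingers, y is the line along which they close (so a half turn about z gives the same grasp; the last joint's range is limited). The gripper opens to 85 mm and grips with 20 to 120 N. Pads are 22 mm wide; open, the fingers measure 114 mm over their backs; the gripper's body (76 mm by 85 mm) begins 54 mm behind the grasp point. The pads swing forward as they close: fully open they stand 13 mm farther back than shut.
Start: joints at [68.262, 24.895, 1.432, 90.138, -0.665, 64.973, -4.303], TCP at [170.775, -601.23, 231.323] pointing down, gripper open.
Joint ranges: [-149.89, 149.89], [-25.12, 119.58], [-72.63, 75.52], [4.76, 147.25], [-75.54, 255.54], [6.69, 114.76], [-157.13, 157.13]. Speed limits (degrees/s): [127.2, 127.2, 172.46, 172.46, 180, 180, 180].

## Interface

Orientations are given as [roll, pitch, yaw] about the fixed x, y, z axes, in that order (R = Rz(yaw) Ry(pitch) Rx(roll)).
In Python, from cell import ctrl, viewer gives the robot as it stands.
- The arm moves only by the tool step_arm, never from a script. Its arguments are lists of equal length, an entry for each row: "twist": the turn, a rotation vector about the tool's x, y, z in rad, a list of three; "travel": the shift along the tool's x, y, z in mm, a list of three; "claw": the opening, from 0 (shut) to 1 (fully open). In form: {"twist": [[rx, ry, rz], ...], "travel": [[tx, ty, tz], ...], "claw": [claw, ...]}. A call has exactly 10 rows; each row is the pose to reach, as a shift and turn from the pose commanded when the call began, along the tool's axes at that moment; what a row does not reach only later rows make up. A row lasts 1/10 s, in which the tool goes at most 50 mm and 8.59 degrees, less where a joint would pass 70% of its speed; a pose out of reach is approached as far as the arm can. A call with a gripper value outside its range is refused whole. The fingers move at their own pace and stop on an object; "newtons" is the grip in N (left out, the last holds). Time passes only in rows, so rows that repeat a pose let the fingers close, or fill a call up. It gives the time, the measured TCP pose, the force, the opening and the grip force at its end, in the units of the state.
- ctrl.state(): the state, without advancing time (a new reading comes with each control period).
- viewer.get_image(name): name is "scene" or "top"; returns a dict with "color" (420x560x3 uint8, red, green, blue), "range_z" (420x560 float32, mm along the optical axis (not along the pixel's ray), 0 where there is no reading), "fx", "fy", "cx", "cy" (pixels), "extrinsics" (4x4, takes a point from world to camera coordinates). Camera axes: x right, y down, z forward; pixel columns grow to the right and rows downward; lengths in mm; the calibration is good to about 2 mm. A picture is of the moment at which its call begins.
- ctrl.hand_in(): hands the job in; it is judged then, once.
The state is a dict: "clock": time; "joint_pos": joint angles; "qvel": joint speeds; "tau": joint torques, N m; "eef_pos": TCP position; "tool_rot": TCP orientation; "wrist_force": force on the tool from outside, world axes, zero at the start; "ft_torque": the same for the moment, N m; "gripper_width": finger opening in mm; "finger_force": force on a finger pad.
Only numpy, scipy, OpenCV 4.12 (cv2) and the standard library are available. Lean on these libraries where they do the work, as an engineer would, in place of code of your own. Each camera call takes 0.05 s, during which the arm holds its last target. There are 200 camera calls.

## Task

The brass calibration plug stands under the low wire rack, where no hand can get at it. Take the red-handled pull hook, reach under the rack's front edge with it and drag the plug fully out to the front, then lay the hook down flat on the bench, pick the plug up and stand it upright in the green tray. Do not touch the plug with the gripper while it is under the rack, and leave the grey connector under the rack where it stands.

Things in the scene. Friction and masses are not known exactly. Their poses are not given: they have to be found in the camera images.
- hook: Pull hook. Red block handle 90 (x) x 18 (y) x 30 mm high, gripped from above across 18 mm; origin: centre of its underside, z up. A steel rod, 7 mm thick, centre line 8 mm up, runs to x=155, y=0 mm, then bends back to its end at x=145, y=+36 (the foot). 0.16 kg, balanced about 15 mm ahead of the origin. Starts before the rack, x within 20 deg of straight ahead.
- hook_pocket (a point): Point on the hook at x = 136, y = 14.5, z = 8 mm of its frame: where the plug's axis lies when the plug is seated in the crook, touching both rod and foot.
- plug: Brass plug standing loose and upright, 50 g: base 22 mm across, 20 mm high, on it a stem 12 mm across up to 32 mm. Origin: centre of underside, z up. Starts 35 to 50 mm behind the rack's front edge. Slides upright if pushed low on the base (below 16 mm). Gripped from above across the base.
- connector: Bystander: dark grey connector, 25 mm across, 32 mm high, standing loose under the rack, 75 to 115 mm to the left or right of the plug. Origin: centre of its underside.
- rack: Fixed low wire rack 120 deep (x) x 300 mm wide (y): steel frame strips and thin wires 24 mm apart on 12 mm posts at x=+-50, y=+-140 mm; open between them. Origin on the bench under its centre; x away from the robot, front edge at x=-60 mm. 60 mm clear below it, top at 68 mm. A metal block and a small cylinder are fixed on its rear half (top 116 mm).
- tray: Fixed green open tray, 78 x 78 mm outside, walls 4 mm thick and 18 mm high, floor top 4 mm above the bench. Origin: centre of its underside, z up. Behind it stands the press jig, whose tall yellow post (world x 0.53 to 0.57, y -0.15 to -0.09, up to z = 0.35) must be passed on the robot's side. The white leak tester stands tall to the left of the work (about y > 0.32, x > 0.42).
- tray_in (a point): Centre of the tray's inner floor (70 x 70 mm inside).

How it is judged:
By the outcome, as a careful person would: the job done as asked, in the order asked, and still so for the second after the job is handed in, with the robot touching nothing.
It also fails if it takes over 64 s, if anything falls off the work surface, if the arm or the gripper's body presses on something with over 40 N, if the wrist force passes 120 N, or if a joint passes its speed limit or range.

## Working session

There is one attempt and no reset: what is moved stays moved. The work goes in short steps, Python scripts to look and compute and a tool call to move; the robot and the scene stay as the last step left them, time stands still between calls to the robot, and variables do not carry over. Pictures are saved under pics/ and viewed, at most 10 in all, crops included, and the job is handed in when it is done.

Besides the shell and the picture viewer there is one more tool, called after "Request:" as name(argument=value, ...) on one line, values as JSON. step_arm: Moves the arm, as the interface text tells. Its arguments: {"type":"object","properties":{"twist":{"type":"array"},"travel":{"type":"array"},"claw":{"type":"array"},"newtons":{"type":"number"}},"required":["twist","travel","claw"]}

```bash
mkdir -p pics; python3 - <<'E'
from cell import ctrl, viewer
import cv2,numpy as np
s=ctrl.state();print(s)
for n in("scene","top"):
    d=viewer.get_image(n);cv2.imwrite(f"pics/{n}0.png",d["color"][:,:,::-1]);np.savez(f"{n}0.npz",**d)
    print(n,d["fx"],d["fy"],d["cx"],d["cy"],np.round(d["extrinsics"],3).tolist())
E
```

```text
{'clock': 0.0, 'joint_pos': array([68.26058108, 24.93565916,  1.4311894 , 90.189772  , -0.66468616,
       64.97257752, -4.30201661]), 'qvel': array([-0.01012333, -0.04455917,  0.02232726, -0.02957931,  0.00938364,
       -0.01814124,  0.02326844]), 'tau': array([ 2.89992186e-04, -6.70459843e+01,  1.02504596e+00, -3.16216457e+01,
        1.54284365e-02,  1.22357084e-02,  1.92422914e-05]), 'eef_pos': array([ 170.61768551, -600.73433409,  230.53009921]), 'tool_rot': array([-1.79910680e+02,  8.22926275e-03,  1.58574334e+01]), 'wrist_force': array([ 0.56273704, -0.18590706,  0.23205321]), 'ft_torque': array([0.03257531, 0.00235067, 0.05335691]), 'finger_force': 0.0, 'gripper_width': 85.303591672172}
scene 460.768537554346 460.768537554346 281.1332727881758 205.5190787360796 [[-0.426, -0.905, 0.011, 233.752], [-0.497, 0.224, -0.838, 324.493], [0.756, -0.362, -0.545, 453.216], [0.0, 0.0, 0.0, 1.0]]
top 426.32888878736236 426.32888878736236 282.2436515717099 206.2943948397361 [[0.019, -1.0, -0.012, -3.59], [-0.982, -0.016, -0.189, 545.03], [0.189, 0.015, -0.982, 769.668], [0.0, 0.0, 0.0, 1.0]]
```

View pics/scene0.png

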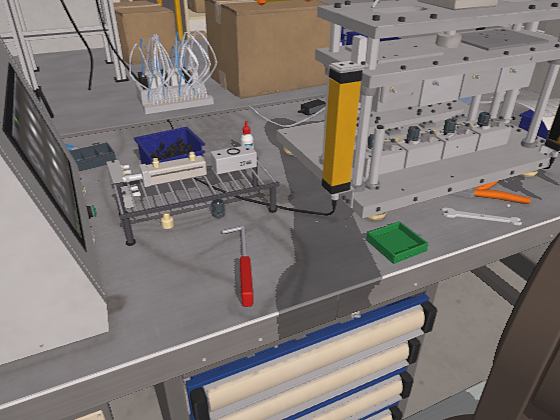

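View pics/top0.png

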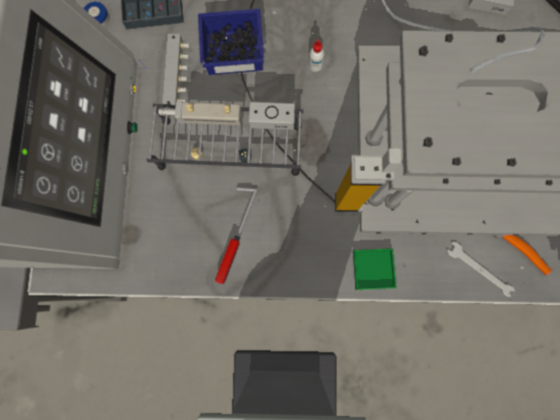

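Scene view: hook handle at (246,280), foot at (232,231), plug at (167,221), connector at (218,208), tray at (397,241). Top view: handle (228,260), rod bend (254,187), foot end (238,187), plug (196,154), connector (243,155), tray (375,268).

```bash
cat > h.py <<'E'
import numpy as np,cv2
def load(n): return dict(np.load(n))
def ray(d,u,v,z):
    E=d["extrinsics"];R=E[:3,:3];c=-R.T@E[:3,3]
    r=R.T@np.array([(u-d["cx"])/d["fx"],(v-d["cy"])/d["fy"],1.]);return c+r*(z-c[2])/r[2]
def cloud(d):
    v,u=np.mgrid[:420,:560];z=d["range_z"].astype(float)
    p=np.stack([(u-d["cx"])/d["fx"]*z,(v-d["cy"])/d["fy"]*z,z],-1)
    E=d["extrinsics"];return (p-E[:3,3])@E[:3,:3]
def mask(d,lo,hi,roi=None):
    h=cv2.cvtColor(d["color"],cv2.COLOR_RGB2HSV);m=cv2.inRange(h,lo,hi)
    if roi:
        k=np.zeros_like(m);k[roi[2]:roi[3],roi[0]:roi[1]]=255;m&=k
    return m
E
python3 - <<'E'
from h import *
for n,rr,rp,rc,rt in (("top0.npz",(200,260,225,295),(185,207,146,164),(234,252,146,164),(340,410,240,300)),("scene0.npz",(230,262,245,310),(155,180,208,232),(208,228,196,220),(360,430,215,265))):
    d=load(n);P=cloud(d);print(n)
    m=mask(d,(0,150,60),(8,255,255),rr)|mask(d,(172,150,60),(180,255,255),rr)
    p=P[m>0];p=p[np.isfinite(p).all(1)]
    t=p[(p[:,2]>24)&(p[:,2]<36)][:,:2].astype(np.float32)
    print("handle",len(p),cv2.minAreaRect(t),np.percentile(p[:,2],[5,50,95]),"area", t.mean(0))
    r=cv2.minAreaRect(np.argwhere(m)[:,::-1].astype(np.float32));print([np.round(ray(d,*q,30 if n[0]=='t' else 15)[:2]) for q in cv2.boxPoints(r)])
    g=mask(d,(50,120,30),(85,255,255),rt);q=P[g>0];print("tray",cv2.minAreaRect(q[:,:2].astype(np.float32)),np.percentile(q[:,2],[2,50,98]))
    for nm,rb,lo,hi in(("plug",rp,(12,50,90),(35,255,255)),("conn",rc,(0,0,0),(180,255,70))):
        b=mask(d,lo,hi,rb);ys,xs=np.nonzero(b);q=P[b>0]
        print(nm,len(xs),xs.min(),xs.max(),ys.min(),ys.max(),"med",np.round(np.median(q,0)),np.round(np.percentile(q,[5,95],0)).tolist(),"rays z16",np.round(ray(d,xs.mean(),ys.mean(),16)))
# rack, hook rod low points
d=load("top0.npz");P=cloud(d)
k=(P[...,2]>61)&(P[...,2]<74);v,u=np.nonzero(k);s=(u>145)&(u<310)&(v>95)&(v<180)
q=P[v[s],u[s]];print("rack",len(q),cv2.minAreaRect(q[:,:2].astype(np.float32)),np.round(q.min(0)),np.round(q.max(0)))
for uv in((152,164),(300,172),(297,110),(160,105)):print(uv,np.round(ray(d,*uv,68)))
for uv in((254,187),(238,187),(239,236)):print(uv,np.round(ray(d,*uv,8)))
o=[]
for n,r in(("top0.npz",(145,310,90,300)),("scene0.npz",(110,290,140,310))):
    c=load(n)["color"][r[2]:r[3],r[0]:r[1]];c=cv2.resize(c,None,fx=min(400/c.shape[1],600/c.shape[0]),fy=min(400/c.shape[1],600/c.shape[0]),interpolation=2);c=cv2.copyMakeBorder(c,0,600-c.shape[0],0,400-c.shape[1],0);o.append(c)
cv2.imwrite("pics/crop0.png",np.hstack(o)[:,:,::-1])
E
```

```text
top0.npz
handle 424 ((441.0429382324219, 112.30267333984375), (18.271652221679688, 88.30269622802734), 70.99588775634766) [25.66064027 28.97019242 31.83510566] area [440.70908 111.8929 ]
[array([402., 135.]), array([486., 106.]), array([479.,  89.]), array([396., 117.])]
tray ((430.0032958984375, -109.86087799072266), (75.49991607666016, 208.5541229248047), 1.2569736242294312) [ 0.62576498  4.0639927  18.90851312]
plug 109 190 202 147 160 med [658. 187.  17.] [[651.0, 176.0, -1.0], [673.0, 200.0, 33.0]] rays z16 [660. 187.  16.]
conn 81 234 247 148 163 med [648.  89.  28.] [[625.0, 81.0, 9.0], [667.0, 96.0, 68.0]] rays z16 [655.  91.  16.]
scene0.npz
handle 530 ((438.5882263183594, 114.62274932861328), (16.614152908325195, 88.60448455810547), 71.10243225097656) [ 7.37508682 28.51607758 30.23049704] area [434.0036  116.20023]
[array([498., 103.]), array([491.,  85.]), array([383., 125.]), array([389., 141.])]
tray ((211.74270629882812, 62.50865173339844), (107.16568756103516, 751.6832275390625), 42.568119049072266) [ 0.73276382  5.02643501 17.91260755]
plug 176 161 173 211 228 med [656. 189.  15.] [[650.0, 179.0, -0.0], [675.0, 197.0, 31.0]] rays z16 [655. 189.  16.]
conn 93 208 227 196 216 med [660.  92.  25.] [[624.0, 79.0, -1.0], [677.0, 99.0, 62.0]] rays z16 [668.  88.  16.]
rack 1893 ((682.6988525390625, 119.23667907714844), (298.7948303222656, 121.47655487060547), 88.33555603027344) [618. -32.  61.] [747. 270.  74.]
(152, 164) [621. 259.  68.]
(300, 172) [609. -27.  68.]
(297, 110) [736. -20.  68.]
(160, 105) [743. 252.  68.]
(254, 187) [593.  65.   8.]
(238, 187) [592.  98.   8.]
(239, 236) [491.  92.   8.]
```

View pics/crop0.png

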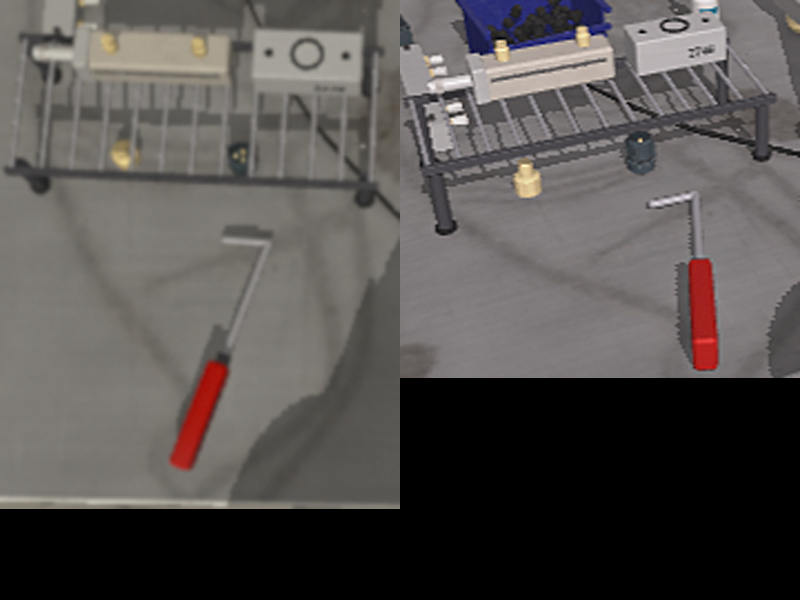

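The crop confirms it: the hook's foot points left, the plug and connector stand under the rack's front part about 97 mm apart, and the space between is clear. The hook can enter between them and sweep left behind the plug.

```bash
cat >> h.py <<'E'
from scipy.spatial.transform import Rotation as Rn
def go(p,yaw):
    from cell import ctrl
    s=ctrl.state();A=Rn.from_euler("xyz",s["tool_rot"],degrees=True);B=Rn.from_euler("xyz",[180,0,yaw],degrees=True)
    print("t",round(s["clock"],2),"at",np.round(s["eef_pos"],1),np.round(s["tool_rot"],1),"w",round(s["gripper_width"],1),"F",np.round(s["wrist_force"],1),"ff",round(s["finger_force"],1))
    print("travel",np.round(A.inv().apply(np.array(p)-s["eef_pos"]),1),"twist",np.round((A.inv()*B).as_rotvec(),3))
E
python3 - <<'E'
from h import *
d=load("top0.npz");P=cloud(d)
g=mask(d,(50,120,30),(85,255,255),(340,410,240,300));cs=max(cv2.findContours(g,0,2)[0],key=cv2.contourArea)
r=cv2.minAreaRect(cs);print(r,[np.round(ray(d,*q,18)[:2]) for q in cv2.boxPoints(r)])
print("edge",[np.round(ray(d,u,v,0)[:2]) for u,v in((60,292),(330,297))])
go([400,-200,230],-18)
E
```

```text
((374.3107604980469, 268.5938415527344), (39.38371276855469, 40.049354553222656), 86.8201675415039) [array([ 466., -135.]), array([ 472., -213.]), array([ 396., -215.]), array([ 390., -138.])]
edge [array([374., 445.]), array([375., -91.])]
t 0.1 at [ 170.6 -600.8  230.6] [-179.9    0.    15.9] w 85.4 F [-0.3  0.2 -0.5] ff 0.0
travel [ 330.2 -322.9    1. ] twist [-0.001  0.001  0.591]
```

Request:
step_arm(twist=[[0,0,0.06],[0,0,0.12],[0,0,0.18],[0,0,0.24],[0,0,0.3],[0,0,0.36],[0,0,0.42],[0,0,0.48],[0,0,0.54],[0,0,0.59]], travel=[[20,-20,0],[55,-54,0],[90,-88,0],[125,-122,0],[160,-156,0],[195,-190,0],[230,-225,0],[265,-259,0],[300,-293,0],[330,-323,0]], claw=[1,1,1,1,1,1,1,0.8,0.6,0.6])

```text
clock: 1.1
eef_pos: [400.7, -197.9, 231.3]
tool_rot: [-180.0, -0.0, -18.0]
wrist_force: [0.6, -0.7, 0.5]
gripper_width: 51.4
finger_force: 0.0
```

```bash
python3 -c "
from h import *
go([450.4,109,120],-19)"
```

```text
t 1.1 at [ 400.7 -197.9  231.3] [-180.   -0.  -18.] w 51.4 F [ 0.6 -0.7  0.5] ff 0.0
travel [ -47.7 -307.2  111.4] twist [-0.    -0.     0.017]
```

Request:
step_arm(twist=[[0,0,0.017],[0,0,0.017],[0,0,0.017],[0,0,0.017],[0,0,0.017],[0,0,0.017],[0,0,0.017],[0,0,0.017],[0,0,0.017],[0,0,0.017]], travel=[[-5,-34,0],[-11,-75,15],[-17,-115,30],[-23,-155,50],[-30,-195,70],[-36,-235,85],[-41,-270,98],[-45,-292,108],[-48,-307,111],[-48,-307,111]], claw=[0.6,0.6,0.6,0.6,0.6,0.6,0.6,0.6,0.6,0.6])

```text
clock: 2.1
eef_pos: [448.5, 108.8, 119.7]
tool_rot: [-180.0, 0.1, -18.7]
wrist_force: [0.6, -0.1, 0.4]
gripper_width: 51.4
finger_force: 0.0
```

```bash
python3 -c "
from h import *
go([450.4,109,5],-19)"
```

```text
t 2.1 at [448.5 108.8 119.7] [-1.80e+02  1.00e-01 -1.87e+01] w 51.4 F [ 0.6 -0.1  0.4] ff 0.0
travel [  1.9  -0.8 114.7] twist [-0.     0.001  0.005]
```

Request:
step_arm(twist=[[0,0,0.005],[0,0,0.005],[0,0,0.005],[0,0,0.005],[0,0,0.005],[0,0,0.005],[0,0,0.005],[0,0,0.005],[0,0,0.005],[0,0,0.005]], travel=[[2,-1,20],[2,-1,45],[2,-1,70],[2,-1,90],[2,-1,102],[2,-1,110],[2,-1,114],[2,-1,114],[2,-1,114],[2,-1,114]], claw=[0.6,0.6,0.6,0.6,0.6,0.6,0.6,0.6,0.3,0.1], newtons=60)

```text
clock: 3.1
eef_pos: [451.7, 106.9, 6.9]
tool_rot: [-180.0, -0.1, -19.2]
wrist_force: [-0.7, 0.7, 0.5]
gripper_width: 22.8
finger_force: 0.0
```

Request:
step_arm(twist=[[0,0,0],[0,0,0],[0,0,0],[0,0,0],[0,0,0],[0,0,0],[0,0,0],[0,0,0],[0,0,0],[0,0,0]], travel=[[0,0,0],[0,0,0],[0,0,0],[0,0,0],[0,0,0],[0,0,0],[0,0,0],[0,0,-1],[0,0,-2],[0,0,-3]], claw=[0.05,0.05,0.05,0.05,0.05,0.05,0.05,0.05,0.05,0.05], newtons=60)

```text
clock: 4.1
eef_pos: [451.1, 106.7, 9.4]
tool_rot: [180.0, 0.0, -19.2]
wrist_force: [0.2, -1.1, -1.5]
gripper_width: 16.9
finger_force: 58.6
```

```bash
python3 - <<'E'
from h import *
from cell import viewer
for n in("scene","top"):
    d=viewer.get_image(n);np.savez(n+"1.npz",**d)
a=load("top1.npz")["color"][80:300,140:320];b=load("scene1.npz")["color"][130:320,100:300]
o=[cv2.resize(x,(400,600 if i==0 else 380)) for i,x in enumerate((a,b))];o[1]=cv2.copyMakeBorder(o[1],0,220,0,0,0)
cv2.imwrite("pics/c1.png",np.hstack(o)[:,:,::-1])
go([450,109,8],0)
E
```

```text
t 4.2 at [451.2 106.8   9.4] [-180.    -0.   -19.2] w 16.7 F [ 0.3  0.6 -1.3] ff 58.6
travel [-1.8 -1.7  1.4] twist [ 0.    -0.    -0.335]
```

View pics/c1.png

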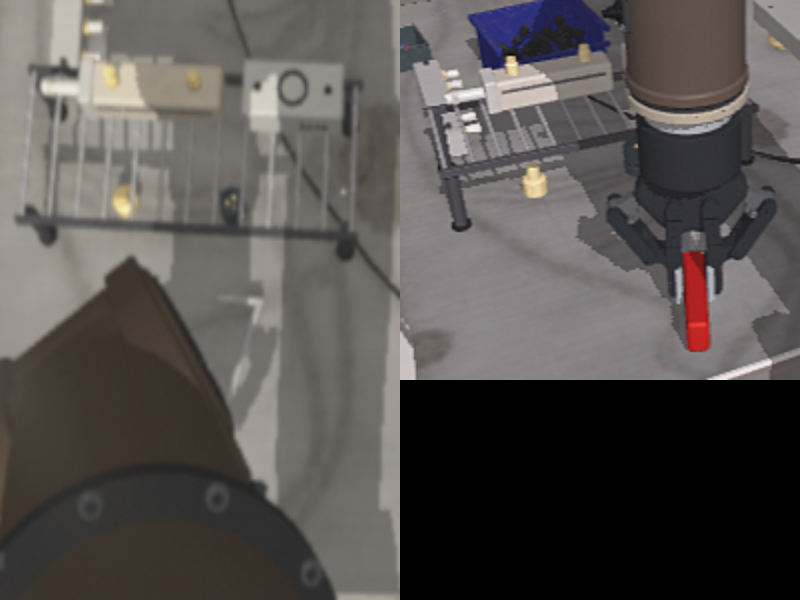

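Handle is gripped (about 17 mm) and lifted clear; the rod bend is at about (586,58), as predicted, with the foot ahead of the rack and pointing left. TCP sits at hook x≈11. Next: straighten to yaw 0 at y=121.

```bash
python3 -c "
from h import *
go([450,121,9.2],0)
for n,q in (('scene0.npz',(167,228)),('scene0.npz',(167,212))):
  print(np.round(ray(load(n),*q,0 if q[1]>220 else 32)))"
```

```text
t 4.2 at [451.2 106.8   9.4] [-180.    -0.   -19.2] w 16.7 F [ 0.3  0.6 -1.3] ff 58.6
travel [ -5.8 -13.1   0.2] twist [ 0.    -0.    -0.335]
[653. 191.   0.]
[659. 186.  32.]
```

Request:
step_arm(twist=[[0,0,-0.03],[0,0,-0.08],[0,0,-0.13],[0,0,-0.18],[0,0,-0.23],[0,0,-0.27],[0,0,-0.3],[0,0,-0.325],[0,0,-0.335],[0,0,-0.335]], travel=[[0,-2,0],[-1,-4,0],[-2,-6,0],[-3,-8,0],[-4,-10,0],[-5,-11,0],[-6,-12,0],[-6,-13,0],[-6,-13,0],[-6,-13,0]], claw=[0.05,0.05,0.05,0.05,0.05,0.05,0.05,0.05,0.05,0.05])

```text
clock: 5.2
eef_pos: [449.8, 120.9, 9.3]
tool_rot: [180.0, 0.0, -0.0]
wrist_force: [-0.4, 0.1, -2.7]
gripper_width: 16.8
finger_force: 58.5
```

```bash
python3 -c "
from h import *
go([560,121,9.2],0)"
```

```text
t 5.2 at [449.8 120.9   9.3] [180.   0.  -0.] w 16.8 F [-0.4  0.1 -2.7] ff 58.5
travel [ 1.102e+02 -1.000e-01  1.000e-01] twist [ 0.  0. -0.]
```

Request:
step_arm(twist=[[0,0,0],[0,0,0],[0,0,0],[0,0,0],[0,0,0],[0,0,0],[0,0,0],[0,0,0],[0,0,0],[0,0,0]], travel=[[8,0,0],[22,0,0],[36,0,0],[50,0,0],[64,0,0],[78,0,0],[92,0,0],[103,0,0],[110,0,0],[110,0,0]], claw=[0.05,0.05,0.05,0.05,0.05,0.05,0.05,0.05,0.05,0.05])

```text
clock: 6.2
eef_pos: [560.7, 120.9, 9.3]
tool_rot: [-180.0, -0.0, -0.1]
wrist_force: [-0.3, 0.4, -0.4]
gripper_width: 16.9
finger_force: 58.5
```

```bash
python3 - <<'E'
from h import *
from cell import viewer
for n in("scene","top"):
    d=viewer.get_image(n);np.savez(n+"2.npz",**d)
a=load("top2.npz")["color"][80:230,140:320];b=load("scene2.npz")["color"][130:280,100:300]
o=[cv2.resize(x,(400,333 if i==0 else 300)) for i,x in enumerate((a,b))];o[1]=cv2.copyMakeBorder(o[1],0,33,0,0,0)
cv2.imwrite("pics/c2.png",np.hstack(o)[:,:,::-1])
go([560,168,9.2],0)
E
```

```text
t 6.3 at [559.2 121.    9.1] [180.   0.  -0.] w 16.7 F [ 0.2 -0.6 -1.4] ff 58.5
travel [  0.8 -47.   -0.1] twist [ 0.     0.001 -0.   ]
```

View pics/c2.png

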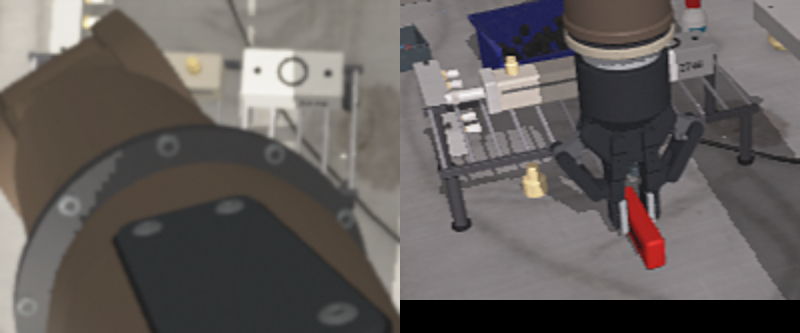

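Plug stands unmoved at crop (532,182). The hook tip is hidden behind the gripper and there has been no contact force. Sweep left.

Request:
step_arm(twist=[[0,0,0],[0,0,0],[0,0,0],[0,0,0],[0,0,0],[0,0,0],[0,0,0],[0,0,0],[0,0,0],[0,0,0]], travel=[[1,-4,0],[1,-10,0],[1,-16,0],[1,-22,0],[1,-28,0],[1,-34,0],[1,-39,0],[1,-43,0],[1,-46,0],[1,-46,0]], claw=[0.05,0.05,0.05,0.05,0.05,0.05,0.05,0.05,0.05,0.05])

```text
clock: 7.3
eef_pos: [560.7, 167.6, 9.3]
tool_rot: [-180.0, -0.0, 0.0]
wrist_force: [-0.7, -0.2, -1.8]
gripper_width: 17.1
finger_force: 58.6
```

```bash
python3 - <<'E'
from h import *
from cell import viewer
d=viewer.get_image("scene");np.savez("scene3.npz",**d)
cv2.imwrite("pics/c3.png",cv2.resize(d["color"][170:270,120:280],None,fx=4,fy=4,interpolation=2)[:,:,::-1])
go([510,168,9.2],0)
E
```

```text
t 7.35 at [560.8 167.1   9.3] [180.   0.  -0.] w 16.8 F [ 0.   0.2 -1.3] ff 58.6
travel [-50.8  -0.9   0.1] twist [ 0.  0. -0.]
```

View pics/c3.png

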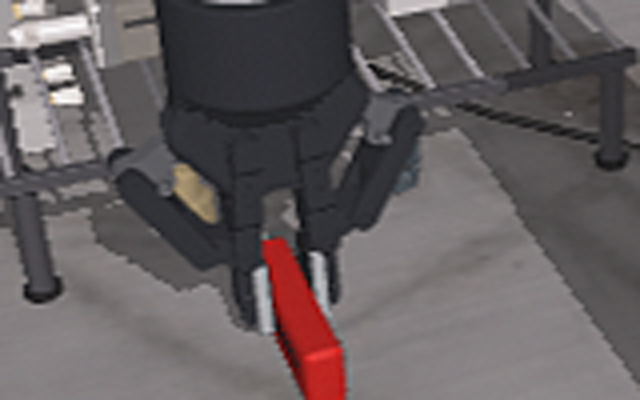

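Plug still standing, seen through the gripper at crop (195,195); no force. Pull, slowly.

Request:
step_arm(twist=[[0,0,0],[0,0,0],[0,0,0],[0,0,0],[0,0,0],[0,0,0],[0,0,0],[0,0,0],[0,0,0],[0,0,0]], travel=[[-3,0,0],[-6,0,0],[-10,0,0],[-14,0,0],[-18,0,0],[-23,0,0],[-28,0,0],[-33,0,0],[-38,0,0],[-43,0,0]], claw=[0.05,0.05,0.05,0.05,0.05,0.05,0.05,0.05,0.05,0.05])

```text
clock: 8.35
eef_pos: [517.4, 167.0, 9.3]
tool_rot: [180.0, -0.0, -0.0]
wrist_force: [-0.2, 0.2, -2.4]
gripper_width: 16.9
finger_force: 58.6
```

Request:
step_arm(twist=[[0,0,0],[0,0,0],[0,0,0],[0,0,0],[0,0,0],[0,0,0],[0,0,0],[0,0,0],[0,0,0],[0,0,0]], travel=[[-5,0,0],[-11,0,0],[-17,0,0],[-23,0,0],[-29,0,0],[-35,0,0],[-41,0,0],[-47,0,0],[-53,0,0],[-58,0,0]], claw=[0.05,0.05,0.05,0.05,0.05,0.05,0.05,0.05,0.05,0.05])

```text
clock: 9.35
eef_pos: [459.2, 167.0, 9.3]
tool_rot: [180.0, 0.0, -0.0]
wrist_force: [0.2, 0.1, -2.1]
gripper_width: 17.0
finger_force: 58.6
```

```bash
python3 - <<'E'
from h import *
from cell import viewer
d=viewer.get_image("scene");np.savez("scene4.npz",**d)
cv2.imwrite("pics/c4.png",cv2.resize(d["color"][170:320,100:300],None,fx=3,fy=3,interpolation=2)[:,:,::-1])
go([400,168,9.2],0)
E
```

```text
t 9.4 at [458.3 167.    9.2] [1.8e+02 1.0e-01 0.0e+00] w 16.7 F [-0.6  0.5 -1.7] ff 58.6
travel [-58.3  -1.    0.1] twist [0.    0.001 0.   ]
```

View pics/c4.png

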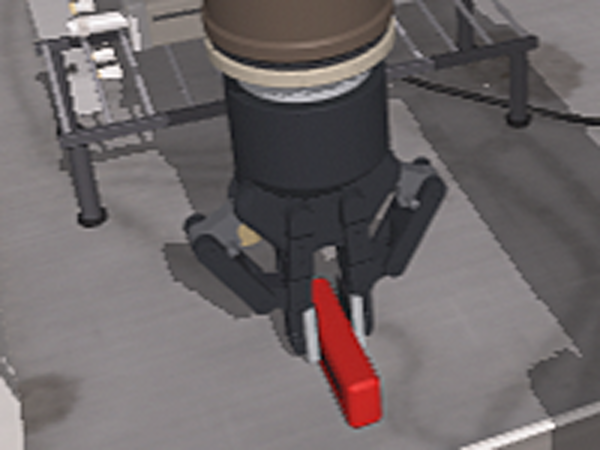

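Plug is following in the crook, a brass patch at crop (248,235), already out of the rack. Pull another 58 mm.

Request:
step_arm(twist=[[0,0,0],[0,0,0],[0,0,0],[0,0,0],[0,0,0],[0,0,0],[0,0,0],[0,0,0],[0,0,0],[0,0,0]], travel=[[-4,0,0],[-10,0,0],[-17,0,0],[-24,0,0],[-31,0,0],[-38,0,0],[-45,0,0],[-51,0,0],[-55,0,0],[-57,0,0]], claw=[0.05,0.05,0.05,0.05,0.05,0.05,0.05,0.05,0.05,0.05])

```text
clock: 10.4
eef_pos: [402.4, 167.0, 9.3]
tool_rot: [180.0, 0.0, -0.0]
wrist_force: [0.2, 0.6, -1.6]
gripper_width: 17.0
finger_force: 58.5
```

Request:
step_arm(twist=[[0,0,0],[0,0,0],[0,0,0],[0,0,0],[0,0,0],[0,0,0],[0,0,0],[0,0,0],[0,0,0],[0,0,0]], travel=[[2,1,0],[6,2,0],[12,3,0],[18,4,0],[24,4,0],[29,4,0],[33,4,0],[36,4,0],[36,4,0],[36,4,0]], claw=[0.05,0.05,0.05,0.05,0.05,0.05,0.05,0.05,0.05,0.05])

```text
clock: 11.4
eef_pos: [438.6, 163.0, 9.2]
tool_rot: [180.0, 0.0, -0.0]
wrist_force: [1.5, 0.1, -1.3]
gripper_width: 16.9
finger_force: 58.5
```

```bash
python3 - <<'E'
from h import *
from cell import viewer
for n in("scene","top"):
    d=viewer.get_image(n);np.savez(n+"5.npz",**d)
    P=cloud(d);m=mask(d,(12,50,90),(35,255,255));m[(P[...,0]<400)|(P[...,0]>625)|(P[...,1]<100)|(P[...,1]>260)|(P[...,2]>40)|(P[...,2]<3)]=0
    ys,xs=np.nonzero(m)
    if len(xs): print(n,len(xs),xs.min(),xs.max(),ys.min(),ys.max(),np.round(np.percentile(P[m>0],[5,50,95],0)))
go([436,95,9.2],0)
E
```

```text
scene 98 186 196 252 267 [[515. 173.   8.]
 [519. 180.  18.]
 [524. 186.  31.]]
top 105 190 201 213 223 [[517. 171.  10.]
 [524. 178.  17.]
 [533. 189.  33.]]
t 11.5 at [438.5 163.    9.3] [180.   0.  -0.] w 17.0 F [ 0.   0.1 -1.7] ff 58.5
travel [-2.5 68.   0.1] twist [ 0.  0. -0.]
```

Plug stands upright in the open at about (525,180). Slide the hook right, lower it and release.

Request:
step_arm(twist=[[0,0,0],[0,0,0],[0,0,0],[0,0,0],[0,0,0],[0,0,0],[0,0,0],[0,0,0],[0,0,0],[0,0,0]], travel=[[2,4,0],[4,14,0],[6,26,0],[7,40,0],[7,54,0],[7,68,0],[7,82,0],[7,92,0],[7,98,0],[7,98,0]], claw=[0.05,0.05,0.05,0.05,0.05,0.05,0.05,0.05,0.05,0.05])

```text
clock: 12.5
eef_pos: [445.7, 63.8, 9.3]
tool_rot: [180.0, 0.0, -0.1]
wrist_force: [0.6, -0.3, -1.5]
gripper_width: 16.6
finger_force: 58.6
```

Request:
step_arm(twist=[[0,0,0],[0,0,0],[0,0,0],[0,0,0],[0,0,0],[0,0,0],[0,0,0],[0,0,0],[0,0,0],[0,0,0]], travel=[[0,0,0.5],[0,0,1],[0,0,1.5],[0,0,2],[0,0,2.5],[0,0,2.5],[0,0,2.5],[0,0,2.5],[0,0,2.5],[0,0,2.5]], claw=[0.05,0.05,0.05,0.05,0.05,0.05,0.2,0.4,0.6,0.6])

```text
clock: 13.5
eef_pos: [445.8, 65.0, 6.8]
tool_rot: [180.0, -0.0, -0.0]
wrist_force: [0.4, -0.7, -0.3]
gripper_width: 51.5
finger_force: 0.0
```

Request:
step_arm(twist=[[0,0,0],[0,0,0],[0,0,0],[0,0,0],[0,0,0],[0,0,0],[0,0,0],[0,0,0],[0,0,0],[0,0,0]], travel=[[0,0,0],[0,0,0],[0,0,-5],[0,0,-15],[0,0,-30],[0,0,-50],[0,0,-75],[0,0,-100],[0,0,-118],[0,0,-125]], claw=[0.6,0.6,0.6,0.6,0.6,0.6,0.6,0.6,0.6,0.6])

```text
clock: 14.5
eef_pos: [446.6, 65.3, 134.1]
tool_rot: [-180.0, -0.2, -0.0]
wrist_force: [-0.0, 0.0, 0.1]
gripper_width: 51.6
finger_force: 0.0
```

```bash
python3 - <<'E'
from h import *
from cell import viewer
for n in("scene","top"):
    d=viewer.get_image(n);np.savez(n+"6.npz",**d)
    P=cloud(d);m=mask(d,(12,50,90),(35,255,255));m[(P[...,0]<400)|(P[...,0]>625)|(P[...,1]<100)|(P[...,1]>260)|(P[...,2]>40)|(P[...,2]<3)]=0
    ys,xs=np.nonzero(m);q=P[m>0]
    print(n,len(xs),xs.min(),xs.max(),ys.min(),ys.max(),np.round(np.percentile(q,[5,50,95],0)))
    if len(xs):
        t=q[q[:,2]>28];print("stem top",len(t),t.mean(0).round(1),t.min(0).round(),t.max(0).round())
        print("mid ray", ray(d,xs.mean(),ys.mean(),16).round(1), "bot",ray(d,xs.mean(),ys.max(),0).round(1))
a=load("top6.npz")["color"][100:310,140:400];b=load("scene6.npz")["color"][130:310,100:300]
o=[cv2.resize(x,(400,323 if i==0 else 360)) for i,x in enumerate((a,b))];o[0]=cv2.copyMakeBorder(o[0],0,37,0,0,0)
cv2.imwrite("pics/c6.png",np.hstack(o)[:,:,::-1])
go([525,180,130],0)
E
```

```text
scene 185 184 196 251 270 [[514. 173.   5.]
 [519. 183.  16.]
 [527. 191.  31.]]
stem top 28 [523.3 181.7  30.2] [519. 177.  28.] [530. 187.  32.]
mid ray [520.7 182.5  16. ] bot [517.6 184.9   0. ]Traceback (most recent call last):
  File "<stdin>", line 7, in <module>
    return umr_minimum(a, axis, None, out, keepdims, initial, where)
ValueError: zero-size array to reduction operation minimum which has no identity
```

```bash
python3 - <<'E'
from h import *
go([526,181,110],0)
E
```

```text
t 14.6 at [446.3  65.  132.9] [-1.8e+02 -1.0e-01 -0.0e+00] w 50.9 F [0.5 0.1 0.1] ff 0.0
travel [  79.5 -116.    23.1] twist [-0.    -0.002 -0.001]
```

Request:
step_arm(twist=[[0,0,0],[0,0,0],[0,0,0],[0,0,0],[0,0,0],[0,0,0],[0,0,0],[0,0,0],[0,0,0],[0,0,0]], travel=[[8,-12,0],[20,-30,3],[34,-50,6],[48,-70,10],[60,-88,14],[70,-102,18],[76,-111,21],[79,-116,23],[79,-116,23],[79,-116,23]], claw=[0.7,0.7,0.7,0.7,0.7,0.7,0.7,0.7,0.7,0.7])

```text
clock: 15.6
eef_pos: [524.4, 180.2, 108.7]
tool_rot: [180.0, 0.0, -0.0]
wrist_force: [-0.3, -0.2, -0.6]
gripper_width: 60.2
finger_force: 0.0
```

```bash
python3 - <<'E'
from h import *
from cell import viewer
d=viewer.get_image("scene");np.savez("scene7.npz",**d)
cv2.imwrite("pics/c7.png",cv2.resize(d["color"][130:330,100:300],None,fx=3,fy=3,interpolation=2)[:,:,::-1])
go([526,181,2],0)
E
```

```text
t 15.65 at [524.5 180.1 108.9] [ 1.8e+02  0.0e+00 -1.0e-01] w 59.8 F [ 0.5 -0.1  0.6] ff 0.0
travel [  1.5  -1.  106.9] twist [ 0.001  0.    -0.001]
```

View pics/c7.png

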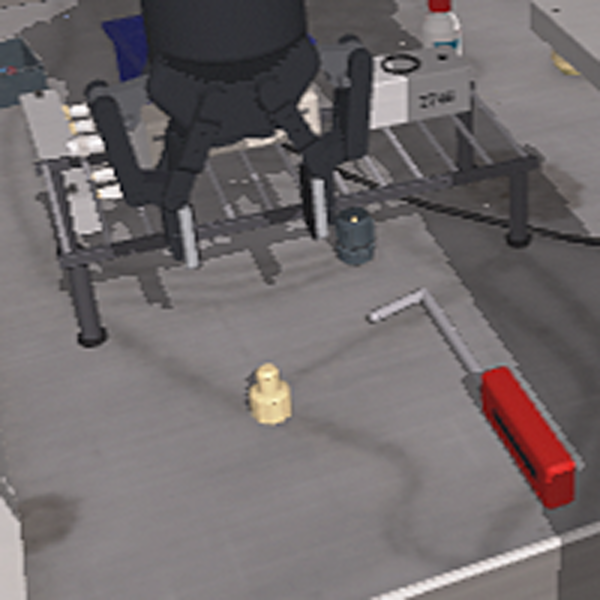

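Hook lies flat and fully on the bench (handle at crop (527,435)), the plug stands clear at (270,398), and the connector is still in place at (355,237). Descend and grip.

Request:
step_arm(twist=[[0,0,0],[0,0,0],[0,0,0],[0,0,0],[0,0,0],[0,0,0],[0,0,0],[0,0,0],[0,0,0],[0,0,0]], travel=[[1,-1,12],[1,-1,30],[1,-1,50],[1,-1,70],[1,-1,86],[1,-1,96],[1,-1,103],[1,-1,106],[1,-1,106],[1,-1,106]], claw=[0.7,0.7,0.7,0.7,0.7,0.7,0.7,0.7,0.7,0.7])

```text
clock: 16.65
eef_pos: [526.1, 182.2, 3.3]
tool_rot: [-180.0, -0.0, -0.0]
wrist_force: [0.0, -0.3, 0.1]
gripper_width: 60.0
finger_force: 0.0
```

Request:
step_arm(twist=[[0,0,0],[0,0,0],[0,0,0],[0,0,0],[0,0,0],[0,0,0],[0,0,0],[0,0,0],[0,0,0],[0,0,0]], travel=[[0,0,0],[0,0,0],[0,0,0],[0,0,0],[0,0,0],[0,0,0],[0,0,0],[0,0,0],[0,0,0],[0,0,0]], claw=[0.6,0.5,0.42,0.36,0.3,0.25,0.2,0.15,0.15,0.15], newtons=40)

```text
clock: 17.65
eef_pos: [525.8, 182.1, 3.0]
tool_rot: [180.0, -0.0, -0.0]
wrist_force: [-1.1, -0.3, 5.3]
gripper_width: 19.7
finger_force: 39.1
```

Request:
step_arm(twist=[[0,0,0],[0,0,0],[0,0,0],[0,0,0],[0,0,0],[0,0,0],[0,0,0],[0,0,0],[0,0,0],[0,0,0]], travel=[[0,0,-2],[0,0,-6],[0,0,-14],[0,0,-26],[0,0,-42],[0,0,-60],[0,0,-76],[0,0,-88],[0,0,-95],[0,0,-95]], claw=[0.15,0.15,0.15,0.15,0.15,0.15,0.15,0.15,0.15,0.15])

```text
clock: 18.65
eef_pos: [526.3, 182.2, 98.9]
tool_rot: [-180.0, -0.1, -0.0]
wrist_force: [-0.0, 0.3, -0.8]
gripper_width: 19.9
finger_force: 39.1
```

```bash
python3 - <<'E'
from h import *
from cell import viewer
d=viewer.get_image("scene");np.savez("scene8.npz",**d)
a=d["color"][120:260,100:300];t=viewer.get_image("top");np.savez("top8.npz",**t)
o=[cv2.resize(a,(400,280)),cv2.resize(t["color"][180:320,300:500],(400,280))]
cv2.imwrite("pics/c8.png",np.hstack(o)[:,:,::-1])
g=mask(t,(50,120,30),(85,255,255),(340,410,240,300))
P=cloud(t);q=P[g>0];w=q[(q[:,2]>14)&(q[:,2]<22)];f=q[(q[:,2]>1)&(q[:,2]<7)]
print("walls",cv2.minAreaRect(w[:,:2].astype(np.float32)),"floor med",np.median(f,0).round(1),np.percentile(f,[3,97],0).round())
d0=load("scene0.npz");g=mask(d0,(50,120,30),(85,255,255),(360,430,215,265));P=cloud(d0);q=P[g>0];w=q[(q[:,2]>14)&(q[:,2]<22)]
print("scene walls",cv2.minAreaRect(w[:,:2].astype(np.float32)))
go([431,-174,98],0)
E
```

```text
walls ((431.3064880371094, -175.53236389160156), (75.67803192138672, 76.2375717163086), 3.367551565170288) floor med [ 430.5 -178.3    3.5] [[ 398. -211.    1.]
 [ 464. -146.    6.]]
scene walls ((429.61065673828125, -174.96487426757812), (80.87234497070312, 78.51669311523438), 4.143157005310059)
t 18.75 at [525.6 181.8  97.5] [180.   0.  -0.] w 19.9 F [ 0.3  0.4 -1.8] ff 39.1
travel [-94.4 355.8  -0.4] twist [ 0.  0. -0.]
```

View pics/c8.png

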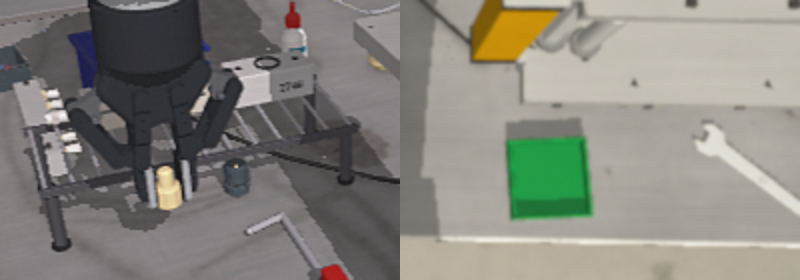

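Plug is held upright by its base at crop (168,190), connector and hook are undisturbed, tray empty and centred at about (430.5,-175). Carry it over, taking x back first.

Request:
step_arm(twist=[[0,0,0],[0,0,0],[0,0,0],[0,0,0],[0,0,0],[0,0,0],[0,0,0],[0,0,0],[0,0,0],[0,0,0]], travel=[[-8,10,0],[-24,30,0],[-42,55,0],[-60,85,0],[-76,120,0],[-88,155,0],[-95,190,0],[-95,220,0],[-95,242,0],[-95,252,0]], claw=[0.15,0.15,0.15,0.15,0.15,0.15,0.15,0.15,0.15,0.15])

```text
clock: 19.75
eef_pos: [429.1, -72.5, 97.2]
tool_rot: [180.0, 0.1, -0.2]
wrist_force: [0.3, -0.1, 0.0]
gripper_width: 19.7
finger_force: 39.1
```

```bash
python3 -c "
from h import *
go([430.5,-175,98],0)"
```

```text
t 19.75 at [429.1 -72.5  97.2] [ 1.8e+02  1.0e-01 -2.0e-01] w 19.7 F [ 0.3 -0.1  0. ] ff 39.1
travel [  1.7 102.4  -0.7] twist [ 0.001  0.002 -0.004]
```

Request:
step_arm(twist=[[0,0,0],[0,0,0],[0,0,0],[0,0,0],[0,0,0],[0,0,0],[0,0,0],[0,0,0],[0,0,0],[0,0,0]], travel=[[0,10,0],[0,25,0],[0,42,0],[0,60,0],[0,76,0],[0,89,0],[0,98,0],[0,103,0],[0,103,0],[0,103,0]], claw=[0.15,0.15,0.15,0.15,0.15,0.15,0.15,0.15,0.15,0.15])

```text
clock: 20.75
eef_pos: [430.7, -172.3, 97.8]
tool_rot: [-180.0, 0.0, 0.0]
wrist_force: [-0.1, -0.5, -0.8]
gripper_width: 19.9
finger_force: 39.1
```

```bash
python3 -c "
from h import *
go([430.5,-175,8],0)"
```

```text
t 20.75 at [ 430.7 -172.3   97.8] [-180.    0.    0.] w 19.9 F [-0.1 -0.5 -0.8] ff 39.1
travel [-0.2  2.7 89.8] twist [-0.  0.  0.]
```

Request:
step_arm(twist=[[0,0,0],[0,0,0],[0,0,0],[0,0,0],[0,0,0],[0,0,0],[0,0,0],[0,0,0],[0,0,0],[0,0,0]], travel=[[0,1,10],[0,2,26],[0,2,44],[0,2,60],[0,2,72],[0,2,80],[0,2,85],[0,2,87],[0,2,88],[0,2,89]], claw=[0.15,0.15,0.15,0.15,0.15,0.15,0.15,0.15,0.15,0.15])

```text
clock: 21.75
eef_pos: [431.0, -175.1, 9.1]
tool_rot: [180.0, -0.0, -0.0]
wrist_force: [-0.0, -1.0, -0.4]
gripper_width: 19.5
finger_force: 39.1
```

Request:
step_arm(twist=[[0,0,0],[0,0,0],[0,0,0],[0,0,0],[0,0,0],[0,0,0],[0,0,0],[0,0,0],[0,0,0],[0,0,0]], travel=[[0,0,0.5],[0,0,1],[0,0,1],[0,0,1],[0,0,1],[0,0,1],[0,0,1],[0,0,1],[0,0,1],[0,0,1]], claw=[0.15,0.15,0.15,0.15,0.15,0.15,0.15,0.15,0.15,0.15])

```text
clock: 22.75
eef_pos: [430.7, -175.0, 7.8]
tool_rot: [180.0, 0.0, -0.0]
wrist_force: [-0.3, 0.9, 0.2]
gripper_width: 19.8
finger_force: 39.1
```

Request:
step_arm(twist=[[0,0,0],[0,0,0],[0,0,0],[0,0,0],[0,0,0],[0,0,0],[0,0,0],[0,0,0],[0,0,0],[0,0,0]], travel=[[0,0,0.4],[0,0,0.8],[0,0,0.8],[0,0,0.8],[0,0,0.8],[0,0,0.8],[0,0,0.8],[0,0,0.8],[0,0,0.8],[0,0,0.8]], claw=[0.15,0.15,0.15,0.2,0.24,0.27,0.3,0.34,0.38,0.4])

```text
clock: 23.75
eef_pos: [430.7, -175.0, 7.0]
tool_rot: [180.0, -0.0, -0.0]
wrist_force: [0.9, 0.5, 0.6]
gripper_width: 33.9
finger_force: 0.0
```

Request:
step_arm(twist=[[0,0,0],[0,0,0],[0,0,0],[0,0,0],[0,0,0],[0,0,0],[0,0,0],[0,0,0],[0,0,0],[0,0,0]], travel=[[0,0,0],[0,0,-3],[0,0,-8],[0,0,-16],[0,0,-30],[0,0,-50],[0,0,-75],[0,0,-100],[0,0,-125],[0,0,-150]], claw=[0.4,0.4,0.4,0.4,0.4,0.4,0.4,0.4,0.4,0.4])

```text
clock: 24.75
eef_pos: [430.5, -174.8, 158.8]
tool_rot: [180.0, -0.0, -0.0]
wrist_force: [0.3, -0.4, -0.3]
gripper_width: 33.8
finger_force: 0.0
```

```bash
python3 - <<'E'
from h import *
from cell import viewer
d=viewer.get_image("scene")
cv2.imwrite("pics/c9.png",cv2.resize(d["color"][150:330,100:460],(800,400))[:,:,::-1])
go([430.5,-175,160],0)
E
```

```text
t 24.8 at [ 432.5 -175.2  162.3] [179.9  -0.3   0. ] w 34.2 F [1.4 0.5 2.7] ff 0.0
travel [-2.  -0.2  2.3] twist [ 0.002 -0.005  0.   ]
```

View pics/c9.png

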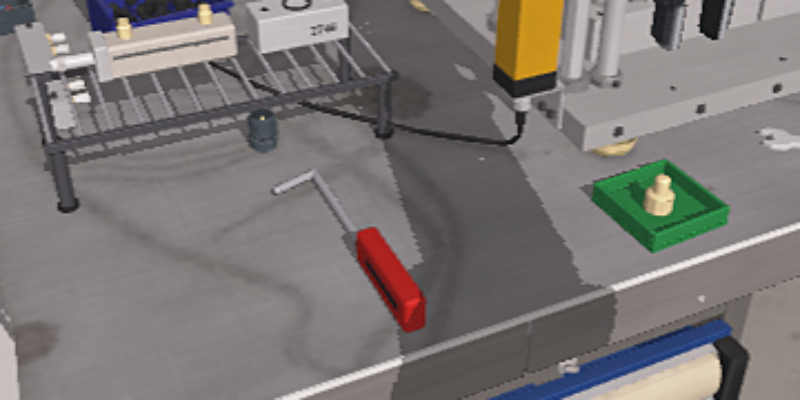

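The plug stands upright in the tray at (660,195), the hook lies flat on the bench at (390,280), and the connector is still under the rack at (262,132). The arm is clear of everything.

Request:
step_arm(twist=[[0,0,0],[0,0,0],[0,0,0],[0,0,0],[0,0,0],[0,0,0],[0,0,0],[0,0,0],[0,0,0],[0,0,0]], travel=[[0,0,0],[0,0,0],[0,0,0],[0,0,0],[0,0,0],[0,0,0],[0,0,0],[0,0,0],[0,0,0],[0,0,0]], claw=[0.4,0.4,0.4,0.4,0.4,0.4,0.4,0.4,0.4,0.4])

```text
clock: 25.8
eef_pos: [430.7, -175.0, 157.0]
tool_rot: [180.0, -0.0, -0.0]
wrist_force: [0.5, -0.4, -0.9]
gripper_width: 34.3
finger_force: 0.0
```

```bash
python3 -c "
from cell import ctrl
print(ctrl.hand_in())"
```

```text
the job is handed in; nothing more can be done
None
```

The job is done and handed in at about 26 s: the plug stands upright in the green tray, the hook lies flat on the bench, and the connector stands under the rack where it was.

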